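# Hinge the boarding ramp onto the shelter model

### The arm

A 6-joint arm with a two-finger parallel gripper is mounted at the origin on the work surface. World frame = base frame: x ahead of the robot, y to its left, z up, the work surface at z = 0. Lengths are in m, angles in rad, forces in N, time in s.
With the tool pointing down it reaches from about 0.225 to 0.875 m from the base axis. Payload 3.4 kg.
Tool frame: the origin (TCP) lies at the very end of the fingers, on their centre line; the grasp point (between the pads) lies manip.grip_point_offset behind it (manip.grip_point_offset is the distance from the TCP to the grasp point, in m); z points along the fingers, y is the line along which they close (so a half turn about z gives the same grasp; the last joint's range is limited). The gripper opens to 85 mm and grips with 20 to 120 N. Pads are 22 mm wide; open, the fingers measure 114 mm over their backs; the gripper's body (76 mm by 85 mm) begins 54 mm behind the grasp point. The pads swing forward as they close: fully open they stand 13 mm farther back than shut.
Start: joints at [-1.449, 0.276, 1.505, -0, 1.361, -0.121], TCP at [0.138, -0.558, 0.231] pointing down, gripper open.
Joint ranges: [-2.89, 2.89], [-0.75, 2.08], [0.22, 2.7], [-1.18, 4.32], [0.11, 2.71], [-2.7, 2.7]. Speed limits (rad/s): [2.57, 2.57, 3.14, 3.14, 3.14, 3.14].

### API

Orientations are given as a unit quaternion [w, x, y, z].
In Python, from rig import manip gives the robot as it stands.
- The arm moves only by the shell command python3 -m pendant 'ROWS' [FORCE]. ROWS is JSON, a list of rows, each an object of numbers: "jaw": the opening, from -1 (shut) to 1 (fully open); "tx", "ty", "tz": the shift along the world's x, y, z in cm; "ax", "ay", "az": the turn, a rotation vector about the world's x, y, z in degrees. In form: [{"jaw": .., "tx": .., "ty": .., "tz": .., "ax": .., "ay": .., "az": ..}, ...]. A call has 1 to 10 rows; each row is the pose to reach, as a shift and turn from the pose commanded when the call began; what a row does not reach only later rows make up. A row lasts 1/8 s, in which the tool goes at most 62.5 mm and 10.7 degrees, less where a joint would pass 70% of its speed; a pose out of reach is approached as far as the arm can. A call with a gripper value outside its range is refused whole. The fingers move at their own pace and stop on an object; FORCE is the grip in N (left out, the last holds). Time passes only in rows, so rows that repeat a pose let the fingers close. It gives the time, the measured TCP pose, the force, the opening and the grip force at its end, in the units of the state.
- manip.get_state(): the state, without advancing time (a new reading comes with each control period).
- manip.get_image(name): name is "scene" or "top" or "wrist"; returns a dict with "pixels" (400x640x3 uint8, blue, green, red), "depth" (400x640 float32, m along the optical axis (not along the pixel's ray), 0 where there is no reading), "fx", "fy", "cx", "cy" (pixels), "pose" (4x4, takes a point from camera to world coordinates). Camera axes: x right, y down, z forward; pixel columns grow to the right and rows downward; lengths in m; the calibration is good to about 2 mm. A picture is of the moment at which its call begins.
- manip.sign_off(): hands the job in; it is judged then, once.
The state is a dict: "clock": time; "qpos": joint angles; "qd": joint speeds; "effort": joint torques, N m; "position": TCP position; "ee_rot": TCP orientation; "contact_force": force on the tool from outside, world axes, zero at the start; "moment": the same for the moment, N m; "width": finger opening in m; "gripper_force": force on a finger pad.
Only numpy, scipy, OpenCV 4.12 (cv2) and the standard library are available. Lean on these libraries where they do the work, as an engineer would, in place of code of your own. Each camera call takes 0.05 s, during which the arm holds its last target. There are 200 camera calls.

### The job

Fit the loose boarding ramp to the model bus-shelter platform: first slide the ramp straight home so that its hinge barrel sits between the two lugs and squarely against the platform's front face. Then push the waiting hinge pin all the way through lug, barrel and far lug, until its head is up against the near lug. Leave the ramp lying flat, and do not disturb the little bench, the jar and the wooden strip on the model.

Things in the scene. Friction and masses are not known exactly. Their poses are not given: they have to be found in the camera images.
- platform: fixed model bus stop: grey board 8 mm thick (x -200..100, y -270..200 mm), on it a platform (x 0..100, y -65..200), top 42 mm above the table, with a green shelter 172 mm high (y 70..200). Origin: table level, platform's front face, middle of the gap between the two hinge lugs; x from ramp into platform, y along the hinge. Pin side = -y
- hinge (a point): hinge axis (its y), 15.5 mm before the front face, 24 mm above the table, mid-gap; axes as platform. Two aluminium lugs stand 28 mm out of the front face, tops 40 mm above the table: near lug y -75..-35 mm, far lug y +35..+65 mm, each with a 14.5 mm through hole on this axis
- ramp: loose ramp, 0.25 kg, flat on the board: aluminium barrel block 31 (x) x 60 (y) x 32 mm high, a 14.5 mm through hole along y, 16 mm up; behind it a green deck 12 mm thick, x -16.5..-96.5, y -60..60 mm. Origin: underside, below the middle of the hole; +x towards the platform. Home: barrel's face (x +15.5) touches the platform's face, 5 mm play to each lug
- ramp_barrel (a point): middle of the barrel hole of the ramp, 16 mm above the ramp's underside; axes as the ramp's; fitted, it coincides with the hinge point (within the 5 mm sideways play)
- ramp_rail (a point): middle of the ramp's handrail bar, which is 70 mm long along the ramp's x, 10 mm wide, 10 mm high (40 to 50 mm above the ramp's underside), on two thin posts near its ends; can be pinched from above. Axes as the ramp's.
- pin: loose steel hinge pin, 0.15 kg, lying level, head on the board, tip started 22..36 mm deep in the near lug: shaft 12 mm thick, 150 mm long along +y with a 10 mm tapered tip; disc head 31 mm wide, 14 mm thick. Origin: on the axis at the head's front face, which must meet the near lug. May be turned about its own axis
- pin_tip (a point): end of the pin's tip, 150 mm along the pin's +y from its origin
- pin_back (a point): centre of the flat outer face of the pin's head, where it can be pushed; 14 mm behind the pin's origin
- seat: bystander: small model bench 64 mm long, 44 mm high, on the platform behind the hinge; origin under its centre
- jar: bystander: paint jar 44 mm in diameter, 50 mm high, on the board's front left part; origin under its centre
- strip: bystander: wooden strip 12 x 100 x 6 mm on the board's front right part; origin under its centre

How it is judged:
By the outcome, as a careful person would: the job done as asked, in the order asked, and still so for the second after the job is handed in, with the robot touching nothing.
It also fails if it takes over 61 s, if anything falls off the work surface, if the arm or the gripper's body presses on something with over 40 N, if the wrist force passes 120 N, or if a joint passes its speed limit or range.

## Working session

There is one attempt and no reset: what is moved stays moved. The work goes in short steps, Python scripts to look and compute and a shell command to move; the robot and the scene stay as the last step left them, time stands still between calls to the robot, and variables do not carry over. Pictures are saved under pics/ and viewed, at most 10 in all, crops included, and the job is handed in when it is done.

```bash
ls; mkdir -p pics
cat > h.py <<'E'
import numpy as np, cv2
from rig import manip
def pts(im):
    d=im["depth"]; v,u=np.mgrid[:400,:640]
    p=np.stack([(u-im["cx"])/im["fx"]*d,(v-im["cy"])/im["fy"]*d,d],-1)
    T=np.array(im["pose"]); return p@T[:3,:3].T+T[:3,3]
def ray(im,u,v,z):
    T=np.array(im["pose"]); r=T[:3,:3]@np.array([(u-im["cx"])/im["fx"],(v-im["cy"])/im["fy"],1]); c=T[:3,3]
    return c+r*(z-c[2])/r[2]
E
python3 - <<'E'
from h import *
import pickle
print(manip.grip_point_offset, {k:np.round(v,3) for k,v in manip.get_state().items()})
for n in ["scene","top","wrist"]:
    im=manip.get_image(n); cv2.imwrite(f"pics/{n}0.png",im["pixels"]); pickle.dump(im,open(n+"0.pkl","wb"))
    print(n,np.round(im["pose"],3).tolist(),im["fx"],(im["depth"]>0).mean())
E
```

```text
pics
0.0187 {'clock': np.float64(0.0), 'qpos': array([-1.449,  0.277,  1.506, -0.   ,  1.361, -0.121]), 'qd': array([ 0.001, -0.   ,  0.001,  0.   ,  0.   , -0.   ]), 'effort': array([-2.0000e-03, -4.1678e+01, -2.4581e+01, -0.0000e+00,  1.1000e-02,
        0.0000e+00]), 'position': array([ 0.138, -0.558,  0.23 ]), 'ee_rot': array([-0.001,  0.993,  0.121, -0.   ]), 'contact_force': array([ 0.452,  0.108, -0.524]), 'moment': array([ 0.003, -0.061,  0.005]), 'gripper_force': np.float64(0.0), 'width': np.float64(0.085)}
scene [[0.198, 0.662, -0.722, 1.022], [0.98, -0.137, 0.144, -0.027], [-0.004, -0.737, -0.676, 0.527], [0.0, 0.0, 0.0, 1.0]] 372.8732579618241 0.99618359375
top [[0.138, -0.969, 0.204, 0.404], [-0.99, -0.134, 0.031, 0.063], [-0.003, -0.206, -0.978, 0.774], [0.0, 0.0, 0.0, 1.0]] 374.9921989190787 0.9958671875
wrist [[0.242, -0.917, -0.319, 0.22], [-0.97, -0.228, -0.078, -0.538], [-0.001, 0.328, -0.945, 0.373], [0.0, 0.0, 0.0, 1.0]] 283.53495804654847 0.995921875
```

View pics/top0.png

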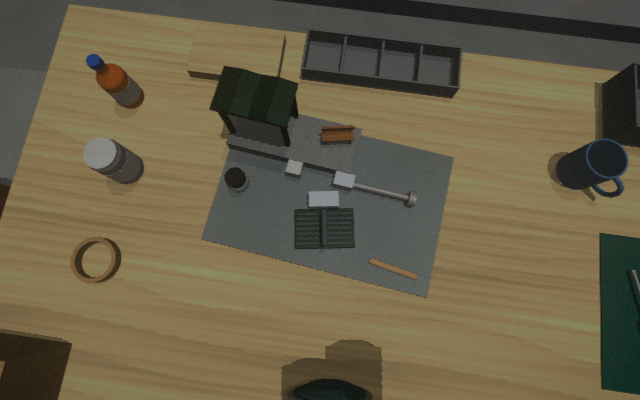

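View pics/scene0.png

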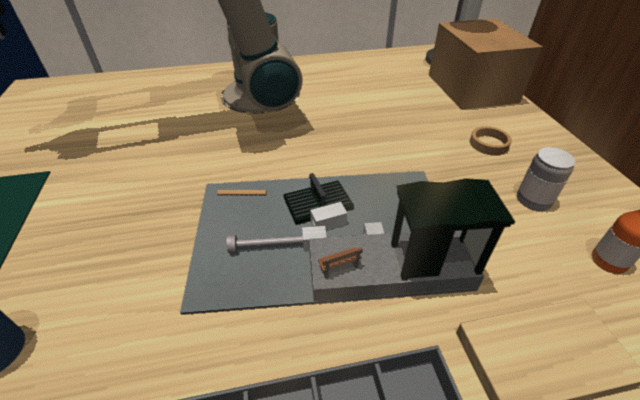

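The top view shows the near lug at (344,180), far lug (294,168), barrel (323,199), rail (324,228) and pin head (411,199). The scene view shows the same parts: lugs (314,233) and (373,229), barrel (328,213), rail (317,188) and pin head (232,244).

Run:
```python
from h import *
import pickle
for n,seeds in [("top",dict(near=(344,180),far=(294,168),barrel=(323,199),head=(411,199),rail=(324,226),shaft=(380,190))),("scene",dict(near=(314,233),far=(373,229),barrel=(328,213),head=(232,244),rail=(317,188)))]:
    im=pickle.load(open(n+"0.pkl","rb")); P=pts(im); hsv=cv2.cvtColor(im["pixels"],cv2.COLOR_BGR2HSV)
    for k,(u,v) in seeds.items(): print(n,k,hsv[v,u],np.round(P[v,u]*1000,1))
    m=((hsv[...,2]>150)&(hsv[...,1]<40)).astype(np.uint8)
    m[(P[...,2]>0.08)|(P[...,2]<0.012)]=0
    N,L,S,C=cv2.connectedComponentsWithStats(m)
    for i in range(1,N):
        if S[i,4]<25: continue
        q=P[L==i]*1000; top=q[q[:,2]>np.percentile(q[:,2],90)-4]
        r=cv2.minAreaRect(top[:,:2].astype(np.float32))
        print(n,np.round(C[i]),S[i,4],"z",np.round(np.percentile(q[:,2],[5,50,95]),1),"rect",np.round(r[0],1),np.round(r[1],1),round(r[2],1))
    b=im["pixels"]; x0,y0=(190,110) if n=="top" else (190,160)
    cv2.imwrite(f"pics/{n}crop.png",cv2.resize(np.clip(b[y0:y0+150,x0:x0+240].astype(float)*1.3,0,255).astype(np.uint8),None,fx=3.3,fy=3.3,interpolation=cv2.INTER_CUBIC))
```

```text
top near [105  11 145] [599.3  45.5  39.6]
top far [ 42   9 139] [610.1 149.3  40.4]
top barrel [ 96   9 145] [554.8  82.2  39. ]
top head [ 20  14 113] [579.9 -92.9  35.1]
top rail [105   8  62] [499.   72.6  56. ]
top shaft [ 20  12 132] [591.3 -30.   29.2]
scene near [ 10  11 200] [602.2  46.7  40.3]
scene far [ 25  17 183] [614.  149.   40.5]
scene barrel [ 15  15 208] [560.4  80.7  40.6]
scene head [  8  19 159] [1022.   -27.2  526.6]
scene rail [150   9  56] [508.9  70.6  58.2]
scene [328. 211.] 392 z [39.2 40.5 42. ] rect [555.9  82.1] [32.  59.8] 8.4
scene [374. 228.] 192 z [39.2 40.6 42.3] rect [613.1 151.2] [29.6 30. ] 83.3
scene [294. 236.] 500 z [27.8 39.6 41.7] rect [600.5  47.1] [38.2 30.6] 80.4
scene [230. 240.] 49 z [35.2 38.  40.1] rect [586.6 -96. ] [10.7 13.1] 85.0
```

View pics/topcrop.png

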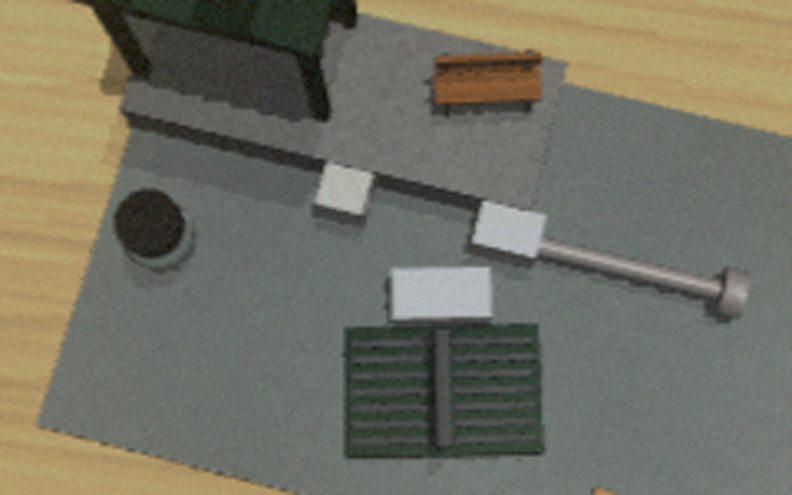

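The crop shows the ramp yawed about 12–15° against the platform, with the pin parallel to the hinge. The rail is dark, running (443,330)–(443,445) in the crop. The pin head is at (733,293).

Run:
```python
from h import *
import pickle
def rect(q): return cv2.minAreaRect(q[:,:2].astype(np.float32))
for n in ["top","scene"]:
    im=pickle.load(open(n+"0.pkl","rb")); P=pts(im)*1000; hsv=cv2.cvtColor(im["pixels"],cv2.COLOR_BGR2HSV)
    x,y,z=P[...,0],P[...,1],P[...,2]
    box=(x>440)&(x<640)&(y>-130)&(y<175)
    T=100 if n=="top" else 150
    al=box&(hsv[...,2]>T)&(hsv[...,1]<45)&(z>34)&(z<46)
    N,L,S,C=cv2.connectedComponentsWithStats(al.astype(np.uint8))
    for i in range(1,N):
        if S[i,4]<40: continue
        q=P[L==i]; r=rect(q); print(n,"alu",np.round(C[i]),S[i,4],"z",round(np.median(q[:,2]),1),"c",np.round(r[0],1),np.round(r[1],1),round(r[2],1))
        # contour rays on z=40
        c=cv2.findContours((L==i).astype(np.uint8),0,2)[0][0][:,0]
        r=rect(np.array([ray(im,u,v,.040)*1000 for u,v in c])); print("   rays",np.round(r[0],1),np.round(r[1],1),round(r[2],1))
    ra=box&(z>50)&(z<65)&(x<560)&(hsv[...,2]<110)
    N,L,S,C=cv2.connectedComponentsWithStats(ra.astype(np.uint8))
    for i in range(1,N):
        if S[i,4]<25: continue
        q=P[L==i]; r=rect(q); print(n,"rail",np.round(C[i]),S[i,4],"z",np.round(np.percentile(q[:,2],[5,50,95]),1),np.round(r[0],1),np.round(r[1],1),round(r[2],1))
    hd=box&(y<-80)&(z>13)&(z<45); q=P[hd]
    print(n,"head",len(q),np.round(np.percentile(q,[2,50,98],axis=0),1).tolist())
    sh=box&(y>-75)&(y<15)&(z>20)&(z<36)&(x>570); q=P[sh]; f=np.polyfit(q[:,1],q[:,0],1); print(n,"shaft",len(q),f,"x at -95,47:",np.polyval(f,[-95,47]),"ztop",np.percentile(q[:,2],[50,90]))
```

```text
top alu [294. 167.] 191 z 39.2 c [613.7 150.9] [30.  27.4] 83.9
   rays [613.3 150.6] [30.2 27.1] 83.3
top alu [344. 179.] 253 z 39.1 c [601.4  46.6] [39.7 27.7] 84.1
   rays [601.4  46.5] [39.6 27.4] 83.3
top alu [323. 198.] 442 z 39.1 c [556.8  82.4] [31.1 59.5] 10.1
   rays [556.5  82.3] [30.8 59.3] 10.3
top alu [413. 198.] 42 z 37.3 c [582.9 -95.8] [12.1 13.4] 87.2
   rays [582.  -95.2] [12.1 13.3] 86.2
top rail [324. 227.] 188 z [54.6 56.7 58.8] [496.3  73.1] [67.7  9.7] 7.9
top head 154 [[441.6, -101.8, 14.0], [581.2, -91.7, 32.8], [597.3, -80.4, 39.3]]
top shaft 260 [1.13403814e-01 5.93527948e+02] x at -95,47: [582.75458567 598.85792732] ztop [27.21605425 29.06153801]
scene alu [328. 211.] 392 z 40.5 c [555.9  82.1] [32.  59.8] 8.4
   rays [554.9  82.6] [30.6 59.6] 9.1
scene alu [374. 228.] 192 z 40.6 c [613.1 151.2] [29.6 30. ] 83.3
   rays [611.6 151.5] [29.  27.4] 82.1
scene alu [314. 232.] 273 z 40.5 c [600.5  47.1] [38.2 30.6] 80.4
   rays [600.3  47. ] [39.1 27.6] 83.2
scene alu [230. 240.] 48 z 38.0 c [586.6 -96.1] [10.8 13. ] 84.5
   rays [589.8 -95.8] [10.1 17.1] 88.2
scene rail [317. 186.] 157 z [52.  58.  59.3] [497.1  72.6] [69.8  9.9] 10.0
scene head 209 [[441.8, -102.0, 14.3], [590.2, -92.5, 31.2], [598.9, -80.5, 40.0]]
scene shaft 360 [1.13456661e-01 5.97204387e+02] x at -95,47: [586.42600418 602.53684998] ztop [27.86911224 29.88223501]
```

Both views agree: the hinge is at (606.0,101.6) mm with yaw −6.7°. The ramp barrel is at (556.4,82.3), yaw ≈9°, and the rail is at (496.7,72.9) with its top at z≈57. Part heights match the given sizes. Now moving over the rail.

```bash
python3 -m pendant '[{"tx":35.9,"ty":63.1,"az":-4.7,"jaw":0.2},{"tx":35.9,"ty":63.1,"az":-4.7,"jaw":0.2},{"tx":35.9,"ty":63.1,"az":-4.7,"jaw":0.2},{"tx":35.9,"ty":63.1,"az":-4.7,"jaw":0.2},{"tx":35.9,"ty":63.1,"az":-4.7,"jaw":0.2},{"tx":35.9,"ty":63.1,"az":-4.7,"jaw":0.2},{"tx":35.9,"ty":63.1,"az":-4.7,"jaw":0.2},{"tx":35.9,"ty":63.1,"az":-4.7,"jaw":0.2},{"tx":35.9,"ty":63.1,"az":-4.7,"jaw":0.2},{"tx":35.9,"ty":63.1,"az":-4.7,"jaw":0.2}]' 40
```

```text
invalid input at $[0]: expected keys jaw, tx, ty, tz, ax, ay, az
```

```bash
python3 -m pendant '[{"jaw":0.2,"tx":35.9,"ty":63.1,"tz":0,"ax":0,"ay":0,"az":-4.7},{"jaw":0.2,"tx":35.9,"ty":63.1,"tz":0,"ax":0,"ay":0,"az":-4.7},{"jaw":0.2,"tx":35.9,"ty":63.1,"tz":0,"ax":0,"ay":0,"az":-4.7},{"jaw":0.2,"tx":35.9,"ty":63.1,"tz":0,"ax":0,"ay":0,"az":-4.7},{"jaw":0.2,"tx":35.9,"ty":63.1,"tz":0,"ax":0,"ay":0,"az":-4.7},{"jaw":0.2,"tx":35.9,"ty":63.1,"tz":0,"ax":0,"ay":0,"az":-4.7},{"jaw":0.2,"tx":35.9,"ty":63.1,"tz":0,"ax":0,"ay":0,"az":-4.7},{"jaw":0.2,"tx":35.9,"ty":63.1,"tz":0,"ax":0,"ay":0,"az":-4.7},{"jaw":0.2,"tx":35.9,"ty":63.1,"tz":0,"ax":0,"ay":0,"az":-4.7},{"jaw":0.2,"tx":35.9,"ty":63.1,"tz":0,"ax":0,"ay":0,"az":-4.7}]' 40
```

```text
clock: 1.4
position: [0.448, -0.013, 0.2314]
ee_rot: [0.0, 0.997, 0.08, 0.0]
contact_force: [1.5, 0.0, -0.0]
width: 0.0512
gripper_force: 0.0
```

```bash
python3 -m pendant '[{"jaw":0.2,"tx":4.9,"ty":8.7,"tz":0,"ax":0,"ay":0,"az":0},{"jaw":0.2,"tx":4.9,"ty":8.7,"tz":0,"ax":0,"ay":0,"az":0},{"jaw":0.2,"tx":4.9,"ty":8.7,"tz":-6,"ax":0,"ay":0,"az":0},{"jaw":0.2,"tx":4.9,"ty":8.7,"tz":-10,"ax":0,"ay":0,"az":0},{"jaw":0.2,"tx":4.9,"ty":8.7,"tz":-10,"ax":0,"ay":0,"az":0},{"jaw":0.2,"tx":4.9,"ty":8.7,"tz":-10,"ax":0,"ay":0,"az":0}]'
python3 - <<'E'
from h import *
im=manip.get_image("wrist"); cv2.imwrite("pics/w1.png",im["pixels"])
P=pts(im)*1000;x,y,z=P[...,0],P[...,1],P[...,2]
hsv=cv2.cvtColor(im["pixels"],cv2.COLOR_BGR2HSV)
m=(z>50)&(z<64)&(x>440)&(x<545)&(abs(y-75)<30)
N,L,S,C=cv2.connectedComponentsWithStats(m.astype(np.uint8))
for i in range(1,N):
    if S[i,4]>50:
        q=P[L==i];r=cv2.minAreaRect(q[:,:2].astype(np.float32));print(C[i],S[i,4],np.percentile(q[:,2],[5,50,95]),r)
s=manip.get_state();print(s["position"],s["ee_rot"])
E
```

```text
clock: 2.15
position: [0.4975, 0.072, 0.1326]
ee_rot: [0.0, 0.997, 0.08, 0.001]
contact_force: [0.1, 0.2, 0.7]
width: 0.0514
gripper_force: 0.0
[319.82224532 206.10602911] 962 [56.03821409 57.67453806 58.79094023] ((495.93780517578125, 72.39298248291016), (68.92875671386719, 9.875964164733887), 8.922926902770996)
[0.49791126 0.07192869 0.13318901] [1.73868038e-04 9.96781788e-01 8.01411988e-02 1.85096255e-03]
```

View pics/w1.png

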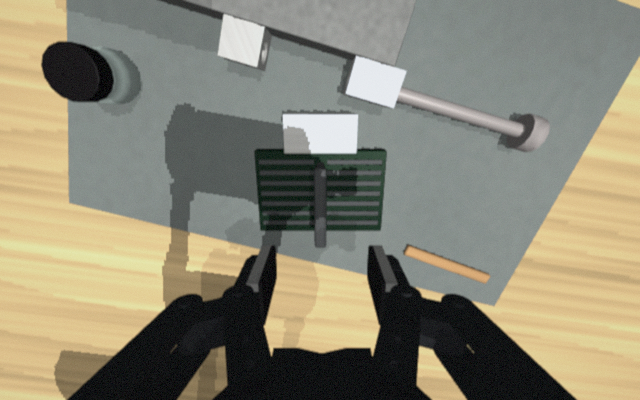

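The wrist view shows the rail at (320,206), centred between the fingers and aligned with them at yaw 9°. It measures z≈57.7. Descending to grip.

```bash
python3 -m pendant '[{"jaw":0.2,"tx":-0.1,"ty":0,"tz":-5,"ax":0,"ay":0,"az":0},{"jaw":0.2,"tx":-0.1,"ty":0,"tz":-9,"ax":0,"ay":0,"az":0},{"jaw":0.2,"tx":-0.1,"ty":0,"tz":-10,"ax":0,"ay":0,"az":0},{"jaw":0.2,"tx":-0.1,"ty":0,"tz":-10,"ax":0,"ay":0,"az":0},{"jaw":-1,"tx":-0.1,"ty":0,"tz":-10,"ax":0,"ay":0,"az":0},{"jaw":-1,"tx":-0.1,"ty":0,"tz":-10,"ax":0,"ay":0,"az":0},{"jaw":-1,"tx":-0.1,"ty":0,"tz":-10,"ax":0,"ay":0,"az":0},{"jaw":-1,"tx":-0.1,"ty":0,"tz":-10,"ax":0,"ay":0,"az":0},{"jaw":-1,"tx":-0.1,"ty":0,"tz":-10,"ax":0,"ay":0,"az":0},{"jaw":-1,"tx":-0.1,"ty":0,"tz":-10,"ax":0,"ay":0,"az":0}]' 40
```

```text
clock: 3.45
position: [0.4963, 0.0722, 0.0327]
ee_rot: [0.0, 0.997, 0.08, 0.001]
contact_force: [-1.0, 0.7, 7.2]
width: 0.0092
gripper_force: 39.7
```

```bash
python3 -m pendant '[{"jaw":-1,"tx":0.2,"ty":0.4,"tz":0.05,"ax":0,"ay":0,"az":-1.6},{"jaw":-1,"tx":0.5,"ty":1.2,"tz":0.05,"ax":0,"ay":0,"az":-4.8},{"jaw":-1,"tx":0.9,"ty":2,"tz":0.05,"ax":0,"ay":0,"az":-8},{"jaw":-1,"tx":1.3,"ty":2.8,"tz":0.05,"ax":0,"ay":0,"az":-11.5},{"jaw":-1,"tx":1.6,"ty":3.6,"tz":0.05,"ax":0,"ay":0,"az":-14.5},{"jaw":-1,"tx":1.74,"ty":3.98,"tz":0.05,"ax":0,"ay":0,"az":-15.8},{"jaw":-1,"tx":1.74,"ty":3.98,"tz":0.05,"ax":0,"ay":0,"az":-15.8},{"jaw":-1,"tx":1.74,"ty":3.98,"tz":0.05,"ax":0,"ay":0,"az":-15.8}]' 40
cat > m.py <<'E'
from h import *
import sys
R=lambda p: np.array([[.9932,-.1167],[.1167,.9932]])@(np.array(p)-[621.35,99.75])
for n in sys.argv[1:]:
    im=manip.get_image(n); P=pts(im)*1000; hsv=cv2.cvtColor(im["pixels"],cv2.COLOR_BGR2HSV)
    x,y,z=P[...,0],P[...,1],P[...,2]
    np.savez("last_"+n,P=P,px=im["pixels"])
    al=(x>500)&(x<640)&(y>0)&(y<175)&(hsv[...,2]>(150 if n!="top" else 95))&(hsv[...,1]<45)&(z>34)&(z<41.8 if n!="scene" else z<46)
    N,L,S,C=cv2.connectedComponentsWithStats(al.astype(np.uint8))
    for i in range(1,N):
        if S[i,4]<80: continue
        c=cv2.findContours((L==i).astype(np.uint8),0,2)[0][0][:,0]
        r=cv2.minAreaRect(np.array([ray(im,u,v,.040)*1000 for u,v in c]).astype(np.float32))
        print(n,"alu",np.round(C[i]),S[i,4],"z",round(np.median(P[L==i][:,2]),1),"c",np.round(r[0],1),np.round(r[1],1),round(r[2],1),"platform xy",np.round(R(r[0]),1))
E
python3 m.py top scene wrist
python3 - <<'E'
import numpy as np,cv2
cv2.imwrite("pics/w2.png",np.load("last_wrist.npz")["px"])
E
```

```text
clock: 4.45
position: [0.5126, 0.1113, 0.0327]
ee_rot: [0.001, 0.998, -0.057, 0.0]
contact_force: [-2.7, -3.0, 7.2]
width: 0.009
gripper_force: 39.7Traceback (most recent call last):
  File "m.py", line 13, in <module>
    r=cv2.minAreaRect(np.array([ray(im,u,v,.040)*1000 for u,v in c]).astype(np.float32))
cv2.error: OpenCV(4.12.0) /io/opencv/modules/imgproc/src/convhull.cpp:143: error: (-215:Assertion failed) total >= 0 && (depth == CV_32F || depth == CV_32S) in function 'convexHull'

Traceback (most recent call last):
FileNotFoundError: [Errno 2] No such file or directory: 'last_wrist.npz'
```

Need only the xy columns.

```bash
sed -i 's/for u,v in c\])\.astype/for u,v in c])[:,:2].astype/' m.py
python3 m.py top scene wrist
python3 - <<'E'
import numpy as np,cv2
cv2.imwrite("pics/w2.png",np.load("last_wrist.npz")["px"])
E
```

```text
scene alu [340. 217.] 361 z 40.6 c [571.9 104. ] [60.1 30.8] 83.9 platform xy [-49.6  -1.6]
scene alu [374. 228.] 201 z 40.6 c [612.  151.5] [30.1 27.4] 84.8 platform xy [-15.4  50.3]
scene alu [314. 232.] 285 z 40.7 c [600.4  47.1] [39.7 28.1] 83.5 platform xy [-14.6 -54.7]
wrist alu [312.  19.] 4102 z 41.3 c [628.6 102.9] [138.8  13.3] 83.7 platform xy [6.8 4. ]
wrist alu [445.  74.] 6374 z 39.9 c [600.4  46.4] [40.2 28.2] 83.5 platform xy [-14.6 -55.5]
wrist alu [205.  75.] 4732 z 39.8 c [611.8 150.5] [30.1 28.2] 83.5 platform xy [-15.4  49.2]
wrist alu [322. 153.] 8107 z 39.8 c [571.7 103.8] [59.9 31.3] 83.4 platform xy [-49.8  -1.8]
```

View pics/w2.png

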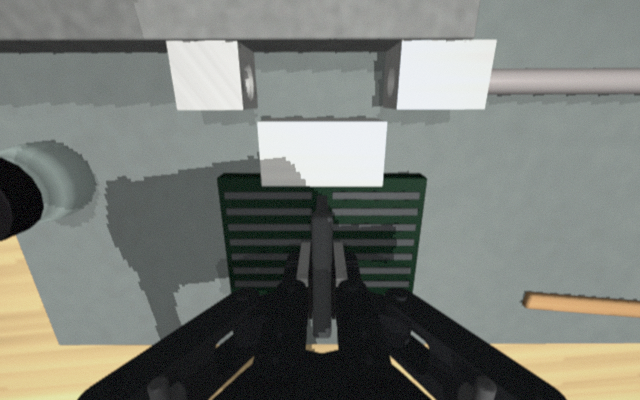

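The wrist view shows the barrel (322,153) squared up (83.4° against 83.5°) and centred on the gap between the lugs (205,75) and (445,74), about 33 mm short of home. Now sliding it straight in.

```bash
python3 -m pendant '[{"jaw":-1,"tx":0.2,"ty":0.1,"tz":0.03,"ax":0,"ay":0,"az":0.1},{"jaw":-1,"tx":0.6,"ty":0.04,"tz":0.05,"ax":0,"ay":0,"az":0.1},{"jaw":-1,"tx":1.1,"ty":-0.01,"tz":0.05,"ax":0,"ay":0,"az":0.1},{"jaw":-1,"tx":1.6,"ty":-0.07,"tz":0.05,"ax":0,"ay":0,"az":0.1},{"jaw":-1,"tx":2.1,"ty":-0.13,"tz":0.05,"ax":0,"ay":0,"az":0.1},{"jaw":-1,"tx":2.6,"ty":-0.18,"tz":0.05,"ax":0,"ay":0,"az":0.1},{"jaw":-1,"tx":2.9,"ty":-0.22,"tz":0.05,"ax":0,"ay":0,"az":0.1},{"jaw":-1,"tx":3.1,"ty":-0.24,"tz":0.05,"ax":0,"ay":0,"az":0.1},{"jaw":-1,"tx":3.1,"ty":-0.24,"tz":0.05,"ax":0,"ay":0,"az":0.1},{"jaw":-1,"tx":3.1,"ty":-0.24,"tz":0.05,"ax":0,"ay":0,"az":0.1}]' 40
```

```text
clock: 5.95
position: [0.5412, 0.1099, 0.0327]
ee_rot: [-0.0, 0.998, -0.057, -0.002]
contact_force: [-4.8, 0.4, 7.4]
width: 0.0092
gripper_force: 39.8
```

```bash
python3 -m pendant '[{"jaw":-1,"tx":0.1,"ty":-0.01,"tz":0,"ax":0,"ay":0,"az":0},{"jaw":-1,"tx":0.2,"ty":-0.02,"tz":0,"ax":0,"ay":0,"az":0},{"jaw":-1,"tx":0.3,"ty":-0.03,"tz":0,"ax":0,"ay":0,"az":0},{"jaw":-1,"tx":0.35,"ty":-0.04,"tz":0,"ax":0,"ay":0,"az":0},{"jaw":-1,"tx":0.35,"ty":-0.04,"tz":0,"ax":0,"ay":0,"az":0}]' 40
python3 m.py wrist scene
```

```text
clock: 6.58
position: [0.5443, 0.1096, 0.0327]
ee_rot: [-0.0, 0.998, -0.057, -0.003]
contact_force: [-6.4, 1.1, 7.3]
width: 0.0095
gripper_force: 39.9
wrist alu [338. 125.] 14330 z 40.4 c [619.8  99.3] [149.7  55.1] 83.6 platform xy [-1.5 -0.7]
wrist alu [458.  96.] 302 z 41.4 c [622.8  39. ] [10.5 16. ] 83.3 platform xy [  8.5 -60.2]
wrist alu [322. 153.] 8113 z 39.8 c [603.5 102.3] [59.9 31.2] 83.5 platform xy [-18.    0.5]
scene alu [344. 230.] 395 z 40.5 c [603.8 102.5] [59.9 31.7] 85.1 platform xy [-17.7   0.6]
scene alu [374. 229.] 180 z 40.9 c [613.1 151.4] [29.6 25.2] 87.5 platform xy [-14.3  50.3]
scene alu [314. 233.] 282 z 40.6 c [600.5  47.2] [39.6 28.1] 83.2 platform xy [-14.6 -54.7]
```

```bash
python3 -m pendant '[{"jaw":-1,"tx":0.1,"ty":-0.01,"tz":0,"ax":0,"ay":0,"az":0},{"jaw":-1,"tx":0.2,"ty":-0.02,"tz":0,"ax":0,"ay":0,"az":0},{"jaw":-1,"tx":0.3,"ty":-0.03,"tz":0,"ax":0,"ay":0,"az":0},{"jaw":-1,"tx":0.3,"ty":-0.03,"tz":0,"ax":0,"ay":0,"az":0},{"jaw":-1,"tx":0.3,"ty":-0.03,"tz":0,"ax":0,"ay":0,"az":0}]' 40
python3 m.py wrist
```

```text
clock: 7.3
position: [0.5458, 0.1094, 0.0327]
ee_rot: [-0.0, 0.998, -0.057, -0.004]
contact_force: [-9.2, 1.2, 9.6]
width: 0.0092
gripper_force: 40.2
wrist alu [302. 133.] 17386 z 40.3 c [613.4 102.2] [141.   53.4] 90.0 platform xy [-8.2  1.5]
wrist alu [458. 102.] 227 z 41.4 c [622.8  37.6] [17.2  9.1] 7.5 platform xy [  8.7 -61.6]
wrist alu [439. 150.] 5007 z 39.9 c [600.3  46.4] [40.2 28.1] 83.5 platform xy [-14.7 -55.5]
```

```bash
python3 -m pendant '[{"jaw":-1,"tx":0.15,"ty":-0.02,"tz":0,"ax":0,"ay":0,"az":0},{"jaw":-1,"tx":0.3,"ty":-0.03,"tz":0,"ax":0,"ay":0,"az":0},{"jaw":-1,"tx":0.4,"ty":-0.04,"tz":0,"ax":0,"ay":0,"az":0},{"jaw":-1,"tx":0.4,"ty":-0.04,"tz":0,"ax":0,"ay":0,"az":0}]' 40
python3 - <<'E'
from h import *
im=manip.get_image("wrist");np.save("lw",im["depth"]);cv2.imwrite("pics/w3.png",im["pixels"])
s=manip.get_state();print(s["contact_force"],s["moment"],s["effort"])
E
```

```text
clock: 7.85
position: [0.5457, 0.1094, 0.0327]
ee_rot: [-0.0, 0.998, -0.057, -0.008]
contact_force: [-16.2, 1.8, 16.7]
width: 0.0093
gripper_force: 41.0
[-15.64618858   2.54990721  16.91449882] [0.34128169 2.17189681 0.02691993] [-3.02313834e+00 -3.61079192e+01 -2.31708723e+01 -9.04806107e-01
 -5.16101271e+00 -2.09589358e-03]
```

View pics/w3.png

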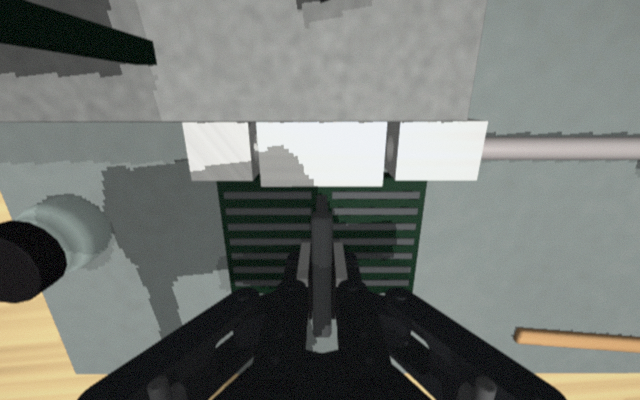

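The ramp is home: the barrel (322,152) is flush with the front face, with about equal gaps to both lugs. Contact force rose to 16 N with no further motion. Now relaxing the push, releasing and rising.

```bash
python3 -m pendant '[{"jaw":-1,"tx":-0.2,"ty":0.02,"tz":0,"ax":0,"ay":0,"az":0},{"jaw":-1,"tx":-0.4,"ty":0.04,"tz":0,"ax":0,"ay":0,"az":0},{"jaw":-1,"tx":-0.4,"ty":0.04,"tz":0,"ax":0,"ay":0,"az":0},{"jaw":0,"tx":-0.4,"ty":0.04,"tz":0,"ax":0,"ay":0,"az":0},{"jaw":0,"tx":-0.4,"ty":0.04,"tz":0,"ax":0,"ay":0,"az":0},{"jaw":0,"tx":-0.4,"ty":0.04,"tz":0,"ax":0,"ay":0,"az":0},{"jaw":0,"tx":-0.4,"ty":0.04,"tz":5,"ax":0,"ay":0,"az":0},{"jaw":0,"tx":-0.4,"ty":0.04,"tz":10,"ax":0,"ay":0,"az":0},{"jaw":0,"tx":-0.4,"ty":0.04,"tz":12,"ax":0,"ay":0,"az":0},{"jaw":-1,"tx":-0.4,"ty":0.04,"tz":12,"ax":0,"ay":0,"az":0}]' 40
python3 - <<'E'
from h import *
sys_=[]
R=lambda p:(np.array(p)[...,:2]-[621.35,99.75])@np.array([[.9936,-.1132],[.1132,.9936]]).T
im=manip.get_image("wrist");P=pts(im)*1000;hsv=cv2.cvtColor(im["pixels"],cv2.COLOR_BGR2HSV)
cv2.imwrite("pics/w4.png",im["pixels"])
q=R(P);x,y,z=q[...,0],q[...,1],P[...,2]
m=(z>35)&(z<41.2)&(x>-40)&(x<6)&(abs(y)<80)&(hsv[...,2]>160)
N,L,S,C=cv2.connectedComponentsWithStats(m.astype(np.uint8))
for i in range(1,N):
    if S[i,4]>150:
        a=q[L==i];print(np.round(C[i]),S[i,4],np.round(np.percentile(a,[1,99],axis=0),1).tolist(),round(np.median(z[L==i]),1))
for n in ["top","scene"]:
    im=manip.get_image(n);P=pts(im)*1000;q=R(P);x,y,z=q[...,0],q[...,1],P[...,2]
    m=(y<-182)&(y>-225)&(x>-45)&(x<15)&(z>16)&(z<45); a=np.c_[q[m],z[m]]
    print(n,"head",m.sum(),np.round(np.percentile(a,[2,50,98],axis=0),1).tolist())
    m=(y<-85)&(y>-175)&(x>-45)&(x<15)&(z>20)&(z<36); f=np.polyfit(y[m],x[m],1);print("shaft",f,np.polyval(f,[-190,-75]))
E
```

```text
clock: 9.15
position: [0.5517, 0.1088, 0.154]
ee_rot: [-0.0, 0.998, -0.057, 0.002]
contact_force: [0.9, -0.0, -0.2]
width: 0.026
gripper_force: 0.0
[265. 128.] 576 [[-18.6, 34.4], [-1.3, 64.1]] 39.9
[322. 136.] 2285 [[-32.0, -28.9], [-1.2, 29.6]] 39.9
[385. 135.] 1408 [[-28.4, -75.4], [-1.2, -35.9]] 39.9
top head 148 [[-30.2, -204.3, 21.8], [-17.6, -195.1, 32.9], [-2.2, -182.6, 40.1]]
shaft [ 5.52736108e-03 -1.54359184e+01] [-16.48611703 -15.8504705 ]
scene head 201 [[-24.7, -203.8, 19.1], [-8.8, -195.0, 32.3], [0.1, -183.1, 39.8]]
shaft [ 1.79301208e-03 -1.25739199e+01] [-12.91459215 -12.70839576]
```

Barrel verified: it spans x −32…−1.2 and y −29…+29.6 in the platform frame, level with the lugs. The pin head's back face is at y≈−204 on the axis. I'll turn the shut fingers 90° and move behind the head.

```bash
python3 -c "
from rig import manip;print(manip.get_state()['qpos'])"; python3 -m pendant '[{"jaw":-1,"tx":2.74,"ty":-24.6,"tz":0,"ax":0,"ay":0,"az":90},{"jaw":-1,"tx":2.74,"ty":-24.6,"tz":0,"ax":0,"ay":0,"az":90},{"jaw":-1,"tx":2.74,"ty":-24.6,"tz":0,"ax":0,"ay":0,"az":90},{"jaw":-1,"tx":2.74,"ty":-24.6,"tz":0,"ax":0,"ay":0,"az":90},{"jaw":-1,"tx":2.74,"ty":-24.6,"tz":0,"ax":0,"ay":0,"az":90},{"jaw":-1,"tx":2.74,"ty":-24.6,"tz":0,"ax":0,"ay":0,"az":90},{"jaw":-1,"tx":2.74,"ty":-24.6,"tz":0,"ax":0,"ay":0,"az":90},{"jaw":-1,"tx":2.74,"ty":-24.6,"tz":0,"ax":0,"ay":0,"az":90},{"jaw":-1,"tx":2.74,"ty":-24.6,"tz":0,"ax":0,"ay":0,"az":90},{"jaw":-1,"tx":2.74,"ty":-24.6,"tz":0,"ax":0,"ay":0,"az":90}]' 60
python3 - <<'E'
from h import *
s=manip.get_state();print(s["qpos"],s["position"],s["ee_rot"])
R=lambda p:(np.array(p)[...,:2]-[621.35,99.75])@np.array([[.9936,-.1132],[.1132,.9936]]).T
print("tcp platform",R(s["position"]*1000))
im=manip.get_image("wrist");cv2.imwrite("pics/w5.png",im["pixels"]);P=pts(im)*1000
q=R(P);x,y,z=q[...,0],q[...,1],P[...,2]
m=(y<-182)&(y>-225)&(x>-45)&(x<15)&(z>16)&(z<45); a=np.c_[q[m],z[m]]
print("head",m.sum(),np.round(np.percentile(a,[2,50,98],axis=0),1).tolist())
t=m&(z>36); print("top ridge",q[t].mean(0))
m=(y<-85)&(y>-175)&(x>-45)&(x<15)&(z>20)&(z<36); f=np.polyfit(y[m],x[m],1);print("shaft",f,np.polyval(f,[-190,-75]))
E
```

```text
[ 7.11053851e-02  3.11506903e-01  1.66271656e+00 -8.54680655e-05
  1.17012316e+00  1.75526260e+00]
clock: 10.55
position: [0.5768, -0.137, 0.1505]
ee_rot: [-0.001, 0.746, 0.665, -0.001]
contact_force: [0.2, 0.2, 0.1]
width: 0.0001
gripper_force: 0.0
[-3.50507212e-01  3.58275121e-01  1.59037499e+00  2.95915937e-05
  1.19617398e+00 -2.35740025e-01] [ 0.5767814  -0.13696977  0.15052363] [-0.00143037  0.7464996   0.6653839  -0.00075151]
tcp platform [ -17.48668655 -240.24992992]
head 690 [[-30.5, -205.3, 22.9], [-16.6, -195.8, 34.9], [-1.8, -183.0, 39.3]]
top ridge [ -16.12292363 -198.46466155]
shaft [ 6.11528049e-04 -1.62006753e+01] [-16.31686566 -16.24653993]
```

View pics/w5.png

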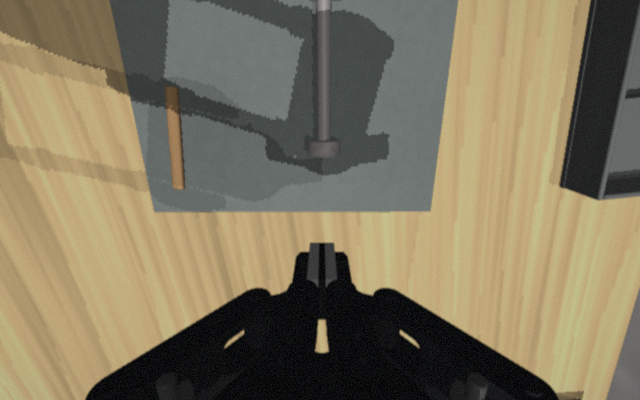

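The wrist view shows the pin at (323,148) straight ahead of the shut fingers (322,250), aligned to within about 1 mm. Descending behind the head.

```bash
python3 -m pendant '[{"jaw":-1,"tx":0.13,"ty":0,"tz":-6,"ax":0,"ay":0,"az":0},{"jaw":-1,"tx":0.13,"ty":0,"tz":-12,"ax":0,"ay":0,"az":0},{"jaw":-1,"tx":0.13,"ty":0,"tz":-13.6,"ax":0,"ay":0,"az":0},{"jaw":-1,"tx":0.13,"ty":0,"tz":-13.6,"ax":0,"ay":0,"az":0},{"jaw":-1,"tx":0.13,"ty":0,"tz":-13.6,"ax":0,"ay":0,"az":0}]' 60; python3 -m pendant '[{"jaw":-1,"tx":0.11,"ty":1,"tz":0,"ax":0,"ay":0,"az":0},{"jaw":-1,"tx":0.17,"ty":1.5,"tz":0,"ax":0,"ay":0,"az":0},{"jaw":-1,"tx":0.23,"ty":2,"tz":0,"ax":0,"ay":0,"az":0},{"jaw":-1,"tx":0.28,"ty":2.5,"tz":0,"ax":0,"ay":0,"az":0},{"jaw":-1,"tx":0.34,"ty":3,"tz":0,"ax":0,"ay":0,"az":0},{"jaw":-1,"tx":0.34,"ty":3,"tz":0,"ax":0,"ay":0,"az":0}]'
python3 -c "
from h import *
im=manip.get_image('wrist');cv2.imwrite('pics/w6.png',im['pixels'])"
```

```text
clock: 11.22
position: [0.5808, -0.1379, 0.0184]
ee_rot: [0.002, 0.746, 0.666, 0.001]
contact_force: [0.3, 0.7, -0.4]
width: 0.0001
gripper_force: 0.0
clock: 11.98
position: [0.5824, -0.1068, 0.0163]
ee_rot: [-0.0, 0.746, 0.666, 0.0]
contact_force: [-0.1, -0.2, 0.4]
width: -0.0002
gripper_force: 0.0
```

View pics/w6.png

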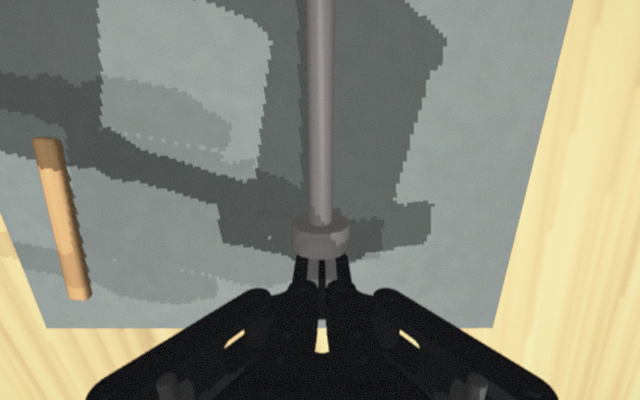

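The fingers (322,270) are directly behind the head (321,240). Pushing along the pin axis.

```bash
python3 -m pendant '[{"jaw":-1,"tx":0.06,"ty":0.5,"tz":0,"ax":0,"ay":0,"az":0},{"jaw":-1,"tx":0.11,"ty":1,"tz":0,"ax":0,"ay":0,"az":0},{"jaw":-1,"tx":0.17,"ty":1.5,"tz":0,"ax":0,"ay":0,"az":0},{"jaw":-1,"tx":0.23,"ty":2,"tz":0,"ax":0,"ay":0,"az":0},{"jaw":-1,"tx":0.28,"ty":2.5,"tz":0,"ax":0,"ay":0,"az":0},{"jaw":-1,"tx":0.34,"ty":3,"tz":0,"ax":0,"ay":0,"az":0},{"jaw":-1,"tx":0.34,"ty":3,"tz":0,"ax":0,"ay":0,"az":0}]'
cat > pin.py <<'E'
from h import *
R=lambda p:(np.array(p)[...,:2]-[621.35,99.75])@np.array([[.9936,-.1132],[.1132,.9936]]).T
s=manip.get_state();t=R(s["position"]*1000);print("tcp",t,s["contact_force"])
im=manip.get_image("wrist");np.save("w",im["pixels"]);P=pts(im)*1000;q=R(P);x,y,z=q[...,0],q[...,1],P[...,2]
m=(y<t[1]+50)&(y>t[1]+5)&(x>-45)&(x<15)&(z>32)&(z<42)&(y<-74); a=np.c_[q[m],z[m]]
print("head",m.sum(),np.round(np.percentile(a,[2,50,98],axis=0),1).tolist())
m=(y<-80)&(y>t[1]+35)&(abs(x+16)<12)&(z>24)&(z<36)
if m.sum()>30: f=np.polyfit(y[m],x[m],1);print("shaft",f,np.polyval(f,-75))
E
python3 pin.py
```

```text
clock: 12.9
position: [0.5857, -0.0766, 0.0163]
ee_rot: [-0.0, 0.746, 0.666, 0.0]
contact_force: [0.4, -0.4, 0.2]
width: -0.0002
gripper_force: 0.0
tcp [ -15.43082865 -179.25565134] [ 0.38186732 -0.446214    0.23080436]
head 1922 [[-28.2, -173.4, 32.3], [-15.8, -162.4, 37.1], [-3.5, -154.2, 41.5]]
shaft [-2.64420758e-03 -1.65016086e+01] -16.303293015613157
```

```bash
python3 -m pendant '[{"jaw":-1,"tx":0.06,"ty":0.5,"tz":0,"ax":0,"ay":0,"az":0},{"jaw":-1,"tx":0.11,"ty":1,"tz":0,"ax":0,"ay":0,"az":0},{"jaw":-1,"tx":0.17,"ty":1.5,"tz":0,"ax":0,"ay":0,"az":0},{"jaw":-1,"tx":0.23,"ty":2,"tz":0,"ax":0,"ay":0,"az":0},{"jaw":-1,"tx":0.28,"ty":2.5,"tz":0,"ax":0,"ay":0,"az":0},{"jaw":-1,"tx":0.34,"ty":3,"tz":0,"ax":0,"ay":0,"az":0},{"jaw":-1,"tx":0.34,"ty":3,"tz":0,"ax":0,"ay":0,"az":0}]'
python3 pin.py; python3 m.py scene
```

```text
clock: 13.82
position: [0.5891, -0.0465, 0.0163]
ee_rot: [-0.0, 0.746, 0.666, 0.0]
contact_force: [0.1, 0.1, -0.8]
width: -0.0002
gripper_force: 0.0
tcp [ -15.48078565 -148.9846823 ] [ 0.12965289  0.08370941 -0.84840169]
head 1903 [[-28.4, -143.2, 32.3], [-16.3, -132.4, 37.2], [-3.7, -124.2, 41.5]]
shaft [-2.83770914e-03 -1.66235688e+01] -16.410740603484992
scene alu [347. 230.] 409 z 40.7 c [605.4 104.6] [56.5 30.7] 84.1 platform xy [-16.4   3. ]
scene alu [374. 228.] 207 z 40.7 c [612.2 151.4] [30.1 28. ] 84.0 platform xy [-15.2  50.2]
```

```bash
python3 -m pendant '[{"jaw":-1,"tx":0.04,"ty":0.4,"tz":0,"ax":0,"ay":0,"az":0},{"jaw":-1,"tx":0.09,"ty":0.8,"tz":0,"ax":0,"ay":0,"az":0},{"jaw":-1,"tx":0.13,"ty":1.2,"tz":0,"ax":0,"ay":0,"az":0},{"jaw":-1,"tx":0.18,"ty":1.6,"tz":0,"ax":0,"ay":0,"az":0},{"jaw":-1,"tx":0.23,"ty":2,"tz":0,"ax":0,"ay":0,"az":0},{"jaw":-1,"tx":0.23,"ty":2,"tz":0,"ax":0,"ay":0,"az":0}]'
python3 pin.py
```

```text
clock: 14.68
position: [0.5915, -0.0267, 0.0164]
ee_rot: [-0.0, 0.746, 0.666, 0.0]
contact_force: [0.4, -0.1, 0.7]
width: 0.0002
gripper_force: 0.0
tcp [ -15.39022811 -129.00038014] [ 0.44421747 -0.12030714  0.69675743]
head 1889 [[-28.3, -123.2, 32.3], [-16.3, -112.3, 37.2], [-3.6, -104.1, 41.3]]
shaft [ -0.02779622 -18.84685072] -16.762134524046214
```

```bash
python3 -m pendant '[{"jaw":-1,"tx":0.04,"ty":0.4,"tz":0,"ax":0,"ay":0,"az":0},{"jaw":-1,"tx":0.09,"ty":0.8,"tz":0,"ax":0,"ay":0,"az":0},{"jaw":-1,"tx":0.13,"ty":1.2,"tz":0,"ax":0,"ay":0,"az":0},{"jaw":-1,"tx":0.18,"ty":1.6,"tz":0,"ax":0,"ay":0,"az":0},{"jaw":-1,"tx":0.23,"ty":2,"tz":0,"ax":0,"ay":0,"az":0},{"jaw":-1,"tx":0.23,"ty":2,"tz":0,"ax":0,"ay":0,"az":0}]'
python3 pin.py
```

```text
clock: 15.48
position: [0.5937, -0.0066, 0.0163]
ee_rot: [-0.0, 0.746, 0.666, 0.0]
contact_force: [0.1, 0.3, -0.3]
width: -0.0003
gripper_force: 0.0
tcp [ -15.38208226 -108.82404025] [ 0.10977266  0.26247579 -0.31215265]
head 2122 [[-28.2, -103.0, 32.3], [-15.8, -91.1, 37.5], [-3.1, -74.3, 41.2]]
```

```bash
python3 -m pendant '[{"jaw":-1,"tx":0.05,"ty":0.4,"tz":0,"ax":0,"ay":0,"az":0},{"jaw":-1,"tx":0.08,"ty":0.7,"tz":0,"ax":0,"ay":0,"az":0},{"jaw":-1,"tx":0.1,"ty":0.9,"tz":0,"ax":0,"ay":0,"az":0},{"jaw":-1,"tx":0.12,"ty":1.05,"tz":0,"ax":0,"ay":0,"az":0},{"jaw":-1,"tx":0.13,"ty":1.2,"tz":0,"ax":0,"ay":0,"az":0},{"jaw":-1,"tx":0.13,"ty":1.2,"tz":0,"ax":0,"ay":0,"az":0}]'
python3 pin.py
```

```text
clock: 16.27
position: [0.5948, 0.0022, 0.0163]
ee_rot: [0.001, 0.745, 0.667, -0.002]
contact_force: [-1.3, -9.8, 0.2]
width: 0.0002
gripper_force: 4.6
tcp [-15.36496305 -99.97261736] [-1.33759044 -9.77584544  0.15156366]
head 1716 [[-28.3, -94.1, 32.5], [-16.3, -84.5, 37.9], [-2.8, -74.3, 41.4]]
```

```bash
python3 -m pendant '[{"jaw":-1,"tx":0.02,"ty":0.2,"tz":0,"ax":0,"ay":0,"az":0},{"jaw":-1,"tx":0.04,"ty":0.4,"tz":0,"ax":0,"ay":0,"az":0},{"jaw":-1,"tx":0.04,"ty":0.4,"tz":0,"ax":0,"ay":0,"az":0}]'
python3 -m pendant '[{"jaw":-1,"tx":-0.08,"ty":-0.8,"tz":0,"ax":0,"ay":0,"az":0},{"jaw":-1,"tx":-0.35,"ty":-3,"tz":0,"ax":0,"ay":0,"az":0},{"jaw":-1,"tx":-0.35,"ty":-3.5,"tz":0,"ax":0,"ay":0,"az":0},{"jaw":-1,"tx":-0.35,"ty":-3.5,"tz":5,"ax":0,"ay":0,"az":0},{"jaw":-1,"tx":-0.35,"ty":-3.5,"tz":10,"ax":0,"ay":0,"az":0},{"jaw":-1,"tx":-0.35,"ty":-9,"tz":13,"ax":0,"ay":0,"az":0},{"jaw":-1,"tx":-0.35,"ty":-13,"tz":13,"ax":0,"ay":0,"az":0},{"jaw":-1,"tx":-0.35,"ty":-13,"tz":13,"ax":0,"ay":0,"az":0},{"jaw":-1,"tx":-0.35,"ty":-13,"tz":13,"ax":0,"ay":0,"az":0}]'
python3 m.py top scene wrist
python3 - <<'E'
from h import *
R=lambda p:(np.array(p)[...,:2]-[621.35,99.75])@np.array([[.9936,-.1132],[.1132,.9936]]).T
a=[]
for n in ["top","scene","wrist"]:
    d=np.load(f"last_{n}.npz");P=d["P"];q=R(P);x,y,z=q[...,0],q[...,1],P[...,2]
    m=(abs(x+15)<9)&(y<-60)&(y>-130)&(z>33)&(z<46);print(n,"head/lug y",np.round(np.percentile(y[m],[2,98]),1))
    m=(abs(x+15)<9)&(y>67)&(y<90)&(z>14)&(z<36);print(n,"tip y",m.sum(),y[m].max() if m.any() else None)
    m=(x<-40)&(x>-110)&(abs(y)<55)&(abs(y)>12)&(z<30);print(n,"deck z",np.round(np.percentile(z[m],[10,50,90]),1), [round(np.median(z[m&s]),1) for s in (x<-85,x>-60,y>30,y<-30)])
t=np.load("last_top.npz")["px"][110:260,190:430];s=np.load("last_scene.npz")["px"][160:310,190:430]
cv2.imwrite("pics/end.png",cv2.resize(np.vstack([np.clip(t*1.5,0,255).astype(np.uint8),s]),(576,600) if 0 else (480,600),interpolation=cv2.INTER_CUBIC))
E
```

```text
clock: 16.7
position: [0.5948, 0.0022, 0.0164]
ee_rot: [0.004, 0.745, 0.668, -0.004]
contact_force: [-2.1, -20.0, 0.8]
width: -0.0
gripper_force: 10.3
clock: 17.82
position: [0.5916, -0.1201, 0.1459]
ee_rot: [-0.001, 0.746, 0.666, 0.0]
contact_force: [0.2, -0.1, 0.2]
width: -0.0001
gripper_force: 0.0
top alu [321. 170.] 1319 z 39.6 c [615.1 100.4] [149.9  52.9] 88.1 platform xy [-6.2 -0.1]
scene alu [346. 230.] 464 z 40.6 c [605.4 102.7] [60.5 31.1] 83.5 platform xy [-16.2   1.1]
scene alu [374. 228.] 209 z 40.6 c [612.1 151.2] [30.5 28. ] 83.6 platform xy [-15.2  50. ]
scene alu [315. 233.] 265 z 40.6 c [600.5  47.3] [39.1 28.2] 83.7 platform xy [-14.6 -54.5]
wrist alu [311.   4.] 294 z 39.8 c [598.5  31.3] [ 7.1 27.6] 83.6 platform xy [-14.7 -70.6]
top head/lug y [-88.2 -60.8]
top tip y 12 73.55709182625732
top deck z [17.7 19.5 21.2] [np.float64(19.4), np.float64(19.5), np.float64(19.4), np.float64(19.5)]
scene head/lug y [-87.7 -60.8]
scene tip y 5 73.6440181433332
scene deck z [19.8 21.  22.1] [np.float64(20.9), np.float64(21.0), np.float64(21.0), np.float64(21.0)]
wrist head/lug y [-89.9 -67.1]
wrist tip y 0 NoneTraceback (most recent call last):
  File "<stdin>", line 8, in <module>
    return _quantile_unchecked(
        a, q, axis, out, overwrite_input, method, keepdims, weights)
    return _ureduce(a,
                    func=_quantile_ureduce_func,
    ...<5 lines>...
                    overwrite_input=overwrite_input,
                    method=method)
    r = func(a, **kwargs)
    result = _quantile(arr,
                       quantiles=q,
    ...<2 lines>...
                       out=out,
                       weights=wgt)
    slices_having_nans = np.isnan(arr[-1, ...])
                                  ~~~^^^^^^^^^
IndexError: index -1 is out of bounds for axis 0 with size 0
```

All checks agree. The head's back face is at −89 mm, so its front is at the near lug's −75. The tip shows at +74, beyond the far lug, the deck is flat at z 20, and the barrel is square on the face.

```bash
python3 -c "
from rig import manip;print(manip.sign_off())"
```

```text
the job is handed in; nothing more can be done
None
```

I slid the ramp home square against the platform face and pushed the pin through both lugs until its head met the near lug. The ramp lies flat, and I handed the job in at about 18 s; I kept clear of the bench, jar and strip but did not re-measure them afterwards.

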